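# Present a milling ball on its tray for inspection

### The arm

A 7-joint arm with a two-finger parallel gripper is mounted at the origin on the work surface. World frame = base frame: x ahead of the robot, y to its left, z up, the work surface at z = 0. Lengths are in m, angles in rad, forces in N, time in s.
With the tool pointing down it reaches from about 0.425 to 0.95 m from the base axis. Payload 4.7 kg.
Tool frame: the origin (TCP) lies on the centre line of the jaws, within the pads' length; the fingertips stand robot.nose_length ahead of it and the grasp point (between the pads) lies 8 mm behind it (robot.nose_length is the distance from the TCP to the fingertips, in m); z points along the fingers, x is the direction in which the jaws open and shut, and the axes are right-handed (so a half turn about z gives the same grasp; the last joint's range is limited). The gripper opens to 85 mm and grips with 20 to 120 N. Pads are 22 mm wide; open, the fingers measure 114 mm over their backs; the gripper's body (76 mm by 85 mm) begins 54 mm behind the grasp point. The pads swing forward as they close: fully open they stand 13 mm farther back than shut.
Start: joints at [-1.297, 0.469, -0.049, 1.532, 0.024, 1.141, -0.082], TCP at [0.201, 0.644, 0.242] pointing down, gripper open.
Joint ranges: [-2.59, 2.59], [-0.33, 1.99], [-1.39, 1.29], [0.1, 2.45], [-1.04, 4.18], [0.21, 1.99], [-2.66, 2.66]. Speed limits (rad/s): [2.57, 2.57, 3.14, 3.14, 3.14, 3.14, 3.14].

### API

Orientations are given as [roll, pitch, yaw] about the fixed x, y, z axes, in that order (R = Rz(yaw) Ry(pitch) Rx(roll)).
In Python, from plant import robot gives the robot as it stands. Calls block until the motion is done:
- robot.goto(position, orientation): joint-space move of the TCP to a pose.
- robot.move_straight(position, vel=0.15, attitude=None, contact_N=None): straight line of the TCP; attitude=None keeps the orientation; vel is the mean speed in m/s. With contact_N (N) it stops when the force on the tool has changed by that much, and returns True; else False.
- robot.move_joints(angles): joint-space move.
- robot.grip(opening, strength=None): opening from 0.0 (shut) to 1.0 (fully open); strength is the grip in N (None keeps the last); returns when the fingers have stopped.
- robot.sleep(seconds).
- robot.inverse_kinematics(position, orientation): joint angles nearest the present ones, or None.
- robot.sense(): the state.
- robot.grab_frame(name): name is "scene" or "side" or "wrist"; returns a dict with "image" (420x560x3 uint8, red, green, blue), "range_z" (420x560 float32, m along the optical axis (not along the pixel's ray), 0 where there is no reading), "fx", "fy", "cx", "cy" (pixels), "R" (3x3) and "t" (3): a world point X has camera coordinates R X + t. Camera axes: x right, y down, z forward; pixel columns grow to the right and rows downward; lengths in m; the calibration is good to about 2 mm. A picture is of the moment at which its call begins.
A pose or a line that the arm cannot do raises robot.IKError and nothing moves.
- robot.close_job(): hands the job in, once; it reports no verdict.
The state is a dict: "t": time; "joint_pos": joint angles; "joint_velocities": joint speeds; "effort": joint torques, N m; "tcp_pos": TCP position; "tcp_rot": TCP orientation; "wrist_force": force on the tool from outside, world axes, zero at the start; "torque": the same for the moment, N m; "opening": opening from 0.0 (shut) to 1.0 (fully open).
Only numpy, scipy, OpenCV 4.12 (cv2) and the standard library are available. Lean on these libraries where they do the work, as an engineer would, in place of code of your own. Each camera call takes 0.05 s, during which the arm holds its last target. There are 200 camera calls.

### The job

Two small trays stand part way under the low clear dust hood: take the one with the loose milling ball in its pocket by its upright handle, draw it straight out from under the hood without losing the ball, and carry it to the square inspection pad. Finish while still holding it there: level and still, the ball over the middle of the pad, the tray's underside about 10 cm above the pad and touching nothing but the gripper. The ball must stay in its pocket all the way; leave the empty tray and everything else on the counter where it is.

Things in the scene. Friction and masses are not known exactly. Their poses are not given: they have to be found in the camera images.
- tray: the tray that carries the ball, in either the left or the right bay: flat metal tray 140 x 75 mm, 6 mm thick, 180 g (135 to 235 g), on the counter, its far half under the hood. An upright handle plate stands on its near end, outside the hood; a round pocket is in its far half. Origin: middle of the underside; x runs from handle to pocket, z up
- tray_grip (a point): grip point in that tray's handle plate, 50 mm towards -x from the tray's middle, 48 mm above its underside. The plate is 12 mm thick (along tray x), 60 mm wide (along y), its top 62 mm above the tray's underside. Its flat faces look along tray x
- tray_pocket (a point): middle of that tray's round pocket (20 mm across, 2.5 mm deep), 35 mm towards +x from the tray's middle, so 85 mm from the handle; the point is 16 mm above the tray's underside, where the centre of a ball lying in the middle is
- spare: the empty tray in the other bay, of the same make and size; to be left alone. Same origin and axes
- ball_center (a point): centre of the loose ceramic milling ball, 25 mm in diameter, about 31 g. It lies in the pocket with about 2 mm of play; it rolls out over the 2.5 mm rim if the tray tips by more than about 35 degrees, or is jerked or knocked
- hood: fixed dust hood, 100 mm deep (x), 210 mm wide (y): three upright walls, two bays 90 mm wide, clear flat roof 42 to 48 mm above the counter; no floor, open front (-x) and back. Handles stand 60 to 75 mm before the roof's front edge; a 75 mm pull along hood -x clears it. Origin: middle of footprint, on the counter; x points in. Stands left or right, yaw within 0.2 rad
- pad: fixed square inspection pad, 140 x 140 mm, top 6 mm above the counter, with a low light bar 30 mm high along its far (+x) edge, 72 to 94 mm from the middle. Origin: middle of the pad's underside, on the counter. It stands on the other side from the hood
- vial1: small glass vial with a cap, 22 mm across, 45 mm tall, standing between the hood and the pad; a bystander. Origin under its centre
- vial2: another such vial, 45 mm tall; a bystander. Origin under its centre
- vial3: another such vial, 45 mm tall; a bystander. Origin under its centre
- infusion: standing infusion bottle, 56 mm across, 110 mm tall, at the back; a bystander. Origin under its centre
- tin: flat round ointment tin, 44 mm across, 18 mm tall, near the vials; a bystander. Origin under its centre
- pot: low screw-top pot, 54 mm across, 50 mm tall, far to the left; a bystander. Origin under its centre
- carton: small medicine carton 50 x 85 x 50 mm at the back; a bystander. Origin under its centre
Not all that is in view belongs to the job. What is shaped like the tray but blue or purple is not meant.

How it is judged:
By the outcome, as a careful person would: the job done as asked, in the order asked, and still so for the second after the job is handed in, while the arm keeps its last pose, push and grip.
It also fails if it takes over 51 s, if anything falls off the work surface, if the arm or the gripper's body presses on something with over 40 N, if the wrist force passes 120 N, or if a joint passes its speed limit or range.

## Working session

There is one attempt and no reset: what is moved stays moved. The work goes in short steps, each a Python script; the robot and the scene stay as the last script left them, time stands still between calls to the robot, and variables do not carry over. Pictures are saved under pics/ and viewed, about 8 in all and at most 12, crops included, and the job is handed in when it is done.

```bash
mkdir -p pics; ls
cat > h.py <<'E'
import numpy as np, cv2
from plant import robot
def grab(n,f):
    d=robot.grab_frame(n); cv2.imwrite('pics/'+f+'.png',d['image'][:,:,::-1]); np.savez('pics/'+f+'.npz',**d); return d
def ray(d,u,v,z):
    R=np.array(d['R']);t=np.array(d['t']);c=-R.T@t
    w=R.T@np.array([(u-d['cx'])/d['fx'],(v-d['cy'])/d['fy'],1]); return c+w*(z-c[2])/w[2]
def proj(d,X):
    q=np.array(d['R'])@np.array(X)+np.array(d['t']); return q[0]/q[2]*d['fx']+d['cx'],q[1]/q[2]*d['fy']+d['cy']
def cloud(d):
    z=np.asarray(d['range_z']);v,u=np.indices(z.shape)
    P=np.stack([(u-d['cx'])/d['fx']*z,(v-d['cy'])/d['fy']*z,z],-1)
    return (P-np.array(d['t']))@np.array(d['R'])
E
python3 - <<'E'
from h import *
s=robot.sense();print({k:np.round(v,3).tolist() for k,v in s.items()},robot.nose_length)
for n in('scene','side','wrist'):
    d=grab(n,n+'0');print(n,-np.array(d['R']).T@d['t'],d['fx'])
a=[cv2.imread(f'pics/{n}0.png') for n in('scene','side')]
cv2.imwrite('pics/m0.png',cv2.resize(np.hstack(a),(800,300)))
E
```

```text
pics
{'t': 0.0, 'joint_pos': [-1.297, 0.469, -0.049, 1.534, 0.024, 1.141, -0.082], 'joint_velocities': [0.0, -0.0, 0.001, 0.0, 0.0, -0.002, 0.0], 'effort': [0.0, -51.03, -0.046, -23.771, 0.011, 0.008, -0.0], 'tcp_pos': [0.201, 0.644, 0.241], 'tcp_rot': [3.142, 0.002, 1.268], 'wrist_force': [-0.26, -0.579, -0.082], 'torque': [-0.006, 0.01, -0.023], 'opening': 0.998} 0.011
scene [1.14364361 0.53249324 0.65165665] 428.2754309225513
side [-0.05251109 -0.63815969  0.58910076] 461.18676309254175
wrist [0.12684257 0.66793796 0.37450162] 335.2087799199494
```

View pics/scene0.png

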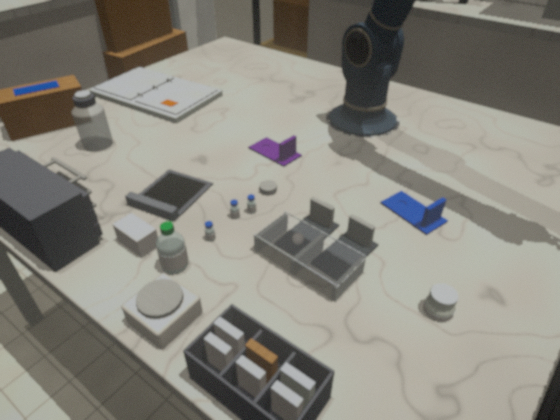

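View pics/side0.png

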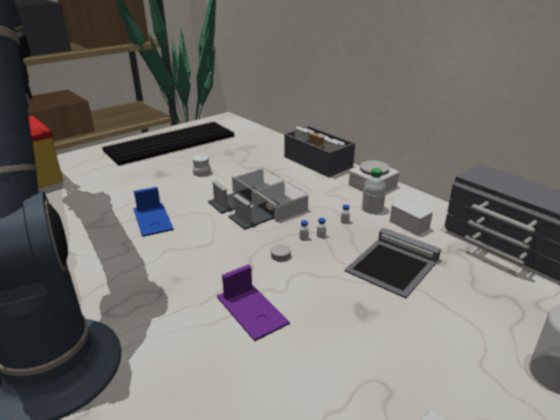

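Scene view: the hood is at about (310,250). Two grey trays have handles at (320,213) and (360,235); the blue (415,210) and purple (275,150) ones are decoys. A round thing at (298,238), in the bay of the (320,213) handle, looks like the ball. The pad is at (170,190), with its light bar at the far edge. I'll enlarge the hood to confirm and measure it.

Run:
```python
from h import *
L={n:np.load(f'pics/{n}0.npz') for n in('scene','side')}
a=cv2.resize(cv2.imread('pics/scene0.png')[190:300,245:385],None,fx=4,fy=4,interpolation=cv2.INTER_CUBIC)
b=cv2.resize(cv2.imread('pics/side0.png')[160:240,200:320],None,fx=4,fy=4,interpolation=cv2.INTER_CUBIC)
cv2.imwrite('pics/c0.png',a);
for n,pts in(('scene',[(320,213),(360,235),(298,238),(200,180)]),('side',[(220,190),(243,205),(390,265)])):
    d=L[n];C=cloud(d)
    for u,v in pts: print(n,u,v,C[v,u].round(3),ray(d,u,v,.02).round(3))
# handle points: z in .05-.07 around
for n in L:
    C=cloud(L[n]);m=(C[...,2]>.051)&(C[...,2]<.068)&(L[n]['range_z']>0)&(abs(C[...,0]-.58)<.25)&(C[...,1]>-.1)
    k,lab,st,ce=cv2.connectedComponentsWithStats(m.astype('uint8'))
    for i in range(1,k):
        if st[i,4]>25: print(n,ce[i].round(),st[i,4],C[lab==i].mean(0).round(3),C[lab==i].min(0).round(3),C[lab==i].max(0).round(3))
# dark pad
d=L['scene'];g=d['image'].max(2);m=np.zeros_like(g);m[165:220,120:220]=(g[165:220,120:220]<95)
k,lab,st,ce=cv2.connectedComponentsWithStats(m)
i=1+st[1:,4].argmax();c=cv2.findContours((lab==i).astype('uint8'),0,2)[0][0]
print('pad',[ray(d,*p,.006).round(3).tolist() for p in cv2.boxPoints(cv2.minAreaRect(c))],st[i])
print(cv2.approxPolyDP(cv2.convexHull(c),4,True)[:,0].tolist(),[ray(d,*p[0],.006).round(3)[:2].tolist() for p in cv2.approxPolyDP(cv2.convexHull(c),4,True)])
```

```text
scene 320 213 [0.51  0.167 0.035] [0.495 0.158 0.02 ]
scene 360 235 [0.513 0.27  0.028] [0.505 0.266 0.02 ]
scene 298 238 [0.613 0.179 0.044] [0.592 0.165 0.02 ]
scene 200 180 [ 0.555 -0.168  0.005] [ 0.568 -0.152  0.02 ]
side 220 190 [0.497 0.252 0.053] [0.531 0.306 0.02 ]
side 243 205 [0.497 0.155 0.051] [0.529 0.2   0.02 ]
side 390 265 [ 0.623 -0.19   0.006] [ 0.607 -0.201  0.02 ]
scene [284. 143.] 58 [ 0.349 -0.052  0.057] [ 0.332 -0.06   0.051] [ 0.365 -0.045  0.063]
scene [322. 204.] 165 [0.507 0.168 0.058] [0.496 0.138 0.051] [0.513 0.198 0.062]
scene [435. 205.] 136 [0.36  0.367 0.058] [0.331 0.353 0.051] [0.385 0.38  0.062]
scene [362. 223.] 189 [0.509 0.268 0.058] [0.498 0.237 0.051] [0.516 0.297 0.063]
scene [172. 251.] 206 [0.803 0.014 0.06 ] [ 0.767 -0.019  0.051] [0.819 0.027 0.068]
side [58. 62.] 165 [0.665 1.993 0.058] [0.512 1.974 0.051] [0.825 2.012 0.068]
side [220. 186.] 101 [0.502 0.259 0.059] [0.495 0.232 0.051] [0.512 0.292 0.065]
side [374. 191.] 147 [ 0.773 -0.016  0.06 ] [ 0.76  -0.034  0.051] [0.803 0.017 0.068]
side [148. 190.] 133 [0.354 0.36  0.058] [0.33  0.349 0.051] [0.38  0.375 0.064]
side [242. 201.] 117 [0.5   0.161 0.059] [0.495 0.133 0.051] [0.51  0.196 0.064]
side [244. 269.] 113 [ 0.344 -0.059  0.059] [ 0.33  -0.065  0.051] [ 0.359 -0.05   0.064]
pad [[0.733, -0.241, 0.006], [0.591, -0.364, 0.006], [0.556, -0.147, 0.006], [0.694, -0.057, 0.006]] [ 127  172   79   48 1657]
[[205, 184], [174, 219], [127, 203], [127, 197], [170, 172]] [[0.56, -0.145], [0.699, -0.106], [0.727, -0.24], [0.712, -0.259], [0.577, -0.256]]
```

View pics/c0.png

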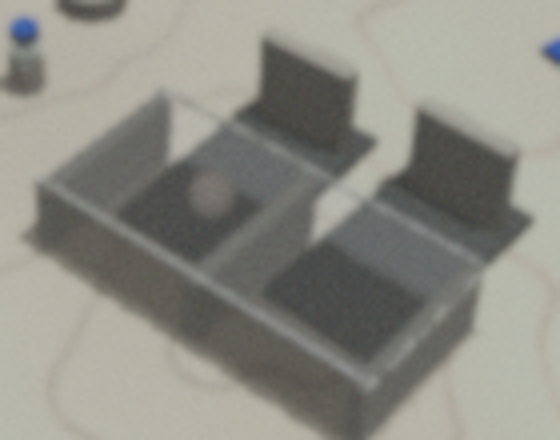

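The crop confirms it: the ball is in the bay of the (320,213) handle, which is the robot's right bay. The bay of the (360,235) handle is empty. The target handle is near (0.505, 0.166). Next I'll move above it and refine with the wrist camera.

Run:
```python
from h import *
for y in(0,np.pi,-np.pi):
  for p in([.54,.15,.28],[.504,.166,.04],[.42,.166,.045],[.42,.166,.2],[.55,-.19,.15]):
    q=robot.inverse_kinematics(p,[np.pi,0,y]);print(round(y,1),p,None if q is None else np.round(q,2))
robot.goto([.54,.15,.28],[np.pi,0,0])
d=grab('wrist','w1');s=robot.sense();print(s['t'],s['tcp_pos'])
C=cloud(d);m=((C[...,2]>.05)&(C[...,2]<.07)&(d['range_z']>0)).astype('uint8')
k,lab,st,ce=cv2.connectedComponentsWithStats(m)
for i in range(1,k):
  if st[i,4]>40:
    P=C[lab==i];r=cv2.minAreaRect(P[:,:2].astype('float32')*1000);print(ce[i].round(),st[i],P.mean(0).round(4),r)
```

```text
0 [0.54, 0.15, 0.28] [-0.74  0.26  0.49  1.79 -0.13  1.13 -0.21]
0 [0.504, 0.166, 0.04] [-0.67  0.53  0.35  2.06 -0.3   0.6  -0.11]
0 [0.42, 0.166, 0.045] [-0.72  0.42  0.31  2.23 -0.25  0.52 -0.22]
0 [0.42, 0.166, 0.2] [-0.84  0.15  0.41  2.11 -0.08  0.9  -0.38]
0 [0.55, -0.19, 0.15] [-0.44  0.6   0.99  1.89 -0.6   0.98  0.83]
3.1 [0.54, 0.15, 0.28] [ 0.51  0.49 -1.17  1.72  0.47  1.25  2.37]
3.1 [0.504, 0.166, 0.04] [-0.2   0.52 -0.25  2.03  0.22  0.61  2.54]
3.1 [0.42, 0.166, 0.045] [-0.27  0.42 -0.24  2.21  0.19  0.53  2.48]
3.1 [0.42, 0.166, 0.2] [-0.39  0.16 -0.09  2.09  0.02  0.9   2.65]
3.1 [0.55, -0.19, 0.15] [-0.5   0.66  1.11  1.9  -0.7   1.04 -2.23]
-3.1 [0.54, 0.15, 0.28] [ 0.51  0.49 -1.17  1.72  0.47  1.25  2.37]
-3.1 [0.504, 0.166, 0.04] [-0.2   0.52 -0.25  2.03  0.22  0.61  2.54]
-3.1 [0.42, 0.166, 0.045] [-0.27  0.42 -0.24  2.21  0.19  0.53  2.48]
-3.1 [0.42, 0.166, 0.2] [-0.39  0.16 -0.09  2.09  0.02  0.9   2.65]
-3.1 [0.55, -0.19, 0.15] [-0.5   0.66  1.11  1.9  -0.7   1.04 -2.23]
2.35 [0.53974151 0.15155742 0.27976963]
[243.  58.] [235  24  17  68 899] [0.5054 0.2661 0.0629] ((504.67694091796875, 265.6285400390625), (60.02727127075195, 12.377492904663086), 84.16243743896484)
[244. 159.] [238 131  13  58 686] [0.5033 0.1681 0.0629] ((502.7030029296875, 166.71388244628906), (59.81491470336914, 12.232176780700684), 86.88553619384766)
[548. 237.] [ 528  193   32   77 1664] [0.852  0.076  0.0543] ((849.2274780273438, 77.52685546875), (35.406959533691406, 100.05416870117188), 13.823168754577637)
[474. 288.] [457 274  50  44 652] [0.7745 0.0118 0.0604] ((779.7007446289062, 7.557222366333008), (56.33248519897461, 29.994396209716797), 44.58424377441406)
[485. 416.] [482 410   8  10  44] [ 0.8304 -0.1967  0.0541] ((831.0134887695312, -197.8177032470703), (15.702354431152344, 4.202651500701904), 89.66227722167969)
```

View pics/w1.png

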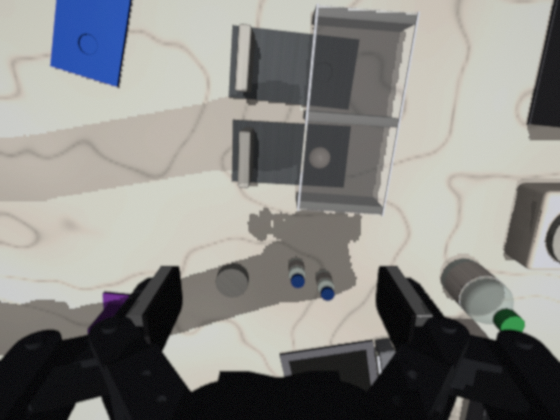

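The wrist view shows the target handle at (244,159) with the ball at (319,158), seen through the roof. The roof's front edge runs from (318,10) to (298,207). The spare is at (243,58) and is empty. I'll compute the yaws and grasp.

Run:
```python
from h import *
d=np.load('pics/w1.npz')
a,b=ray(d,318,10,.045),ray(d,298,207,.045);e=(a-b)[:2]
print('roof edge',a.round(3),b.round(3),'hood yaw',np.arctan2(e[1],e[0])-np.pi/2)
c,f=ray(d,413,20,.048),ray(d,382,213,.048);print('back',c.round(3),f.round(3))
l1,l2=ray(d,398,123,.048),ray(d,308,117,.048);print('midwall yaw',np.arctan2(*(l1-l2)[1::-1]))
ball=ray(d,319,158,.016);h=np.array([.5027,.1667]);v=ball[:2]-h
print('ball',ball.round(4),np.linalg.norm(v),np.arctan2(v[1],v[0]))
# tray side edges (near hood) from dark plate
for p in((233,121),(233,185),(351,122),(346,187),(305,186),(305,121)):print(p,ray(d,*p,.006).round(4))
```

```text
roof edge [0.578 0.311 0.045] [0.562 0.109 0.045] hood yaw -0.07706772713798227
back [0.67  0.302 0.048] [0.659 0.103 0.048]
midwall yaw -0.06274678244374732
ball [0.5878 0.1613 0.016 ] 0.08531875917308293 -0.06319591909491855
(233, 121) [0.4858 0.2033 0.006 ]
(233, 185) [0.4827 0.1254 0.006 ]
(351, 122) [0.6253 0.2024 0.006 ]
(346, 187) [0.6243 0.1231 0.006 ]
(305, 186) [0.5729 0.1243 0.006 ]
(305, 121) [0.5709 0.2035 0.006 ]
```

Run:
```python
from h import *
Y=-.06;o=[np.pi,0,Y]
robot.goto([.5027,.1667,.15],o);robot.grip(.45)
s=robot.sense();print(s['t'],s['tcp_pos'],s['tcp_rot'])
e=np.array([.5027,.1667])-np.array(s['tcp_pos'])[:2]
print(robot.move_straight([.5027+e[0],.1667+e[1],.040],vel=.06,contact_N=6))
s=robot.sense();print(s['tcp_pos'],s['wrist_force'])
robot.grip(.05,30);s=robot.sense();print(s['t'],s['opening'],s['wrist_force'],s['tcp_pos'])
robot.grip(.0,80);s=robot.sense();print(s['t'],s['opening'],s['wrist_force'],s['torque'])
d=grab('wrist','w2')
```

```text
3.4833 [0.50286259 0.16669878 0.15024744] [-3.14130278e+00 -3.79983614e-04 -6.01018930e-02]
False
[0.50276516 0.1667524  0.0402795 ] [-0.07646936  0.42466679  0.03389113]
5.8083 0.13631013836222297 [ 0.46181975 -0.44301314  2.13296548] [0.50281399 0.16679783 0.04022596]
6.025 0.12797796412194437 [-0.55535021 -0.69033809  5.10857474] [ 0.01274725  0.03293699 -0.0092859 ]
```

View pics/w2.png

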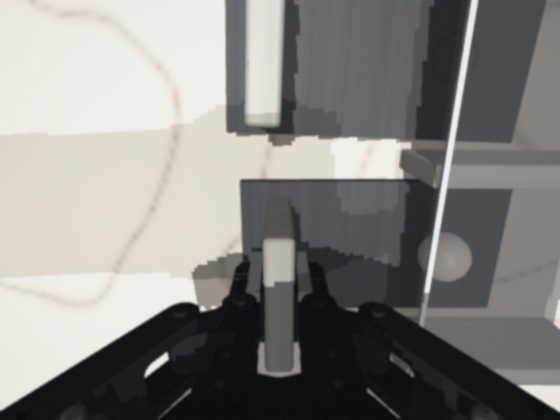

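The handle is held between the pads, and the ball is in its pocket at (444,257). I'll lift a few mm (roof clearance is ample), then draw the tray out along hood -x.

Run:
```python
from h import *
H=-.068
p=np.array(robot.sense()['tcp_pos']);p[2]+=.005
robot.move_straight(p,vel=.02);robot.sleep(.2);s=robot.sense();print(s['t'],s['wrist_force'],s['torque'],s['opening']);grab('wrist','w3')
p2=p+.085*np.array([-np.cos(H),-np.sin(H),0])
print(robot.move_straight(p2,vel=.045,contact_N=8));robot.sleep(.2)
s=robot.sense();print(s['t'],s['tcp_pos'],s['wrist_force'],s['torque'],s['opening']);grab('wrist','w4')
cv2.imwrite('pics/m34.png',np.hstack([cv2.imread(f'pics/w{i}.png')[100:400,180:] for i in(3,4)]))
```

```text
6.6917 [ 0.28288566 -0.76773945 -1.16585956] [ 0.02490116  0.06424136 -0.00781733] 0.12783528116305642
False
8.9833 [0.41821445 0.17260359 0.04535416] [-0.48349543 -0.64649905 -1.2686553 ] [-0.01684734  0.08777074  0.01609643] 0.1254162503439694
```

View pics/m34.png

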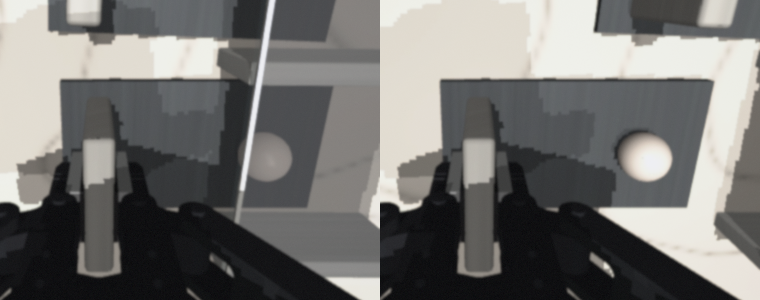

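It's clear of the hood with the ball in its pocket at right (645,156). I'll lift it, and locate the pad from the first images.

Run:
```python
from h import *
p=np.array(robot.sense()['tcp_pos']);p[2]=.19
robot.move_straight(p,vel=.06);robot.sleep(.4)
s=robot.sense();print(s['t'],s['tcp_pos'],s['tcp_rot'],s['wrist_force'],s['torque'],s['opening'])
d=grab('side','s5');g=grab('scene','c5')
for n,D,(r0,r1,c0,c1) in(('scene0',np.load('pics/scene0.npz'),(165,225,115,225)),('side0',np.load('pics/side0.npz'),(225,300,335,445))):
    I=D['image'].max(2);m=np.zeros_like(I);m[r0:r1,c0:c1]=I[r0:r1,c0:c1]<110
    m=cv2.morphologyEx(m,cv2.MORPH_CLOSE,np.ones((3,3)))
    k,lab,st,ce=cv2.connectedComponentsWithStats(m);i=1+st[1:,4].argmax()
    C=cloud(D)
    for nm,lo,hi in(('pad',-.002,.013),('bar',.02,.04)):
        mm=(lab==i)&(C[...,2]>lo)&(C[...,2]<hi);v,u=np.nonzero(mm)
        if len(u)<10: continue
        P=np.array([ray(D,x,y,.006)[:2] for x,y in zip(u,v)]) if nm=='pad' else C[mm][:,:2]
        r=cv2.minAreaRect((P*1000).astype('float32'));print(n,nm,len(u),np.round(r[0]),np.round(r[1]),round(r[2],1))
a=cv2.resize(d['image'][120:300,190:450,::-1],(400,277));b=cv2.resize(g['image'][120:300,120:380,::-1],(400,277))
cv2.imwrite('pics/m5.png',np.hstack([a,b]))
```

```text
11.9917 [0.41820601 0.17258463 0.18997565] [ 3.14157999e+00  4.19067666e-05 -6.00326730e-02] [-0.17801913  1.1652804  -1.23639434] [ 0.03911169  0.0625533  -0.00018483] 0.13063606542801307
scene0 pad 1674 [ 641. -186.] [160. 142.] 9.8
scene0 bar 176 [ 705. -172.] [ 25. 136.] 11.1
side0 pad 2997 [ 627. -196.] [163. 147.] 12.5
side0 bar 284 [ 692. -180.] [ 19. 139.] 16.1
```

View pics/m5.png

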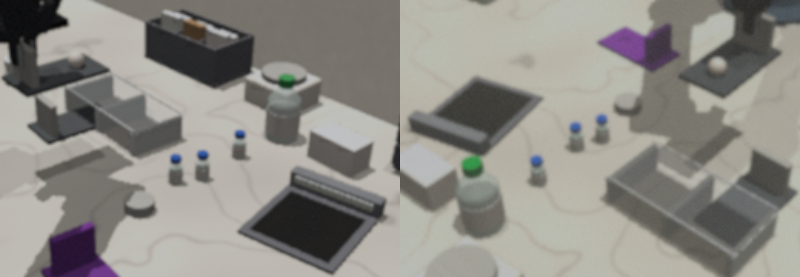

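The side and scene views (left and right halves) show the tray held level with the ball in its pocket, the spare undisturbed, and the vials standing. The pad's near (-x) edge has corners at side (346,269),(406,295) and scene (170,171),(212,183). I'll refine the pad centre from those and carry.

Run:
```python
from h import *
res=[]
for n,boxes in(('side0',[(346,269),(406,295)]),('scene0',[(212,183),(170,171)])):
    D=np.load(f'pics/{n}.npz');g=cv2.cvtColor(D['image'],cv2.COLOR_RGB2GRAY)
    m=(cv2.GaussianBlur(g,(3,3),0)<120).astype('uint8')*255
    c=cv2.cornerSubPix(cv2.GaussianBlur(g,(3,3),0),np.float32(boxes).reshape(-1,1,2),(5,5),(-1,-1),(3,40,.01))[:,0]
    P=np.array([ray(D,*q,.006)[:2] for q in c]);e=P[0]-P[1];e/=np.linalg.norm(e)
    mid=P.mean(0);x=np.array([e[1],-e[0]]);ctr=mid+.07*x;res.append(ctr)
    print(n,c.round(1).tolist(),P.round(3).tolist(),np.linalg.norm(P[0]-P[1]),'yaw',np.arctan2(x[1],x[0]),ctr)
    # dark inner square
    I=g.copy();u0,v0=map(int,proj(D,[.622,-.192,.006]));mm=((g<55)*255).astype('uint8')
    k,lab,st,ce=cv2.connectedComponentsWithStats(mm,connectivity=4);i=lab[v0,u0]
    v,u=np.nonzero(lab==i);Q=np.array([ray(D,a,b,.006)[:2] for a,b in zip(u,v)])
    print(' inner',i,st[i],cv2.minAreaRect((Q*1000).astype('float32')))
```

```text
side0 [[343.29998779296875, 270.3999938964844], [405.70001220703125, 298.6000061035156]] [[0.535, -0.139], [0.561, -0.277]] 0.14006507114510272 yaw 0.18125747182386726 [ 0.61684061 -0.19521477]
 inner 82 [ 354  245   72   45 1756] ((621.4533081054688, -191.2146453857422), (112.1085433959961, 113.64785766601562), 10.76461410522461)
scene0 [[213.1999969482422, 183.1999969482422], [168.39999389648438, 169.89999389648438]] [[0.545, -0.13], [0.573, -0.267]] 0.13916331165182527 yaw 0.20202416794909034 [ 0.62761153 -0.18443852]
 inner 0 [     0      0    560    420 222376] ((-24.971435546875, -352.5972900390625), (2353.558837890625, 3199.689208984375), 36.893741607666016)
```

Run:
```python
from h import *
robot.move_straight([.537,-.185,.19],vel=.09);robot.sleep(.3)
robot.move_straight([.537,-.185,.146],vel=.04);robot.sleep(.5)
s=robot.sense();print(s['t'],s['tcp_pos'],s['tcp_rot'],s['wrist_force'],s['torque'],s['opening'])
T=np.array(s['tcp_pos'])
d=grab('wrist','w6');e=grab('side','s6');g=grab('scene','c6')
C=cloud(d);cy,sy=np.cos(-.06),np.sin(-.06)
Q=(C-T)@np.array([[cy,-sy,0],[sy,cy,0],[0,0,1]])  # tray-aligned, origin TCP
m=(d['range_z']>0)&(Q[...,2]>-.055)&(Q[...,2]<-.015)&(Q[...,0]>-.03)&(Q[...,0]<.13)&(abs(Q[...,1])<.06)
f=m&(Q[...,0]>.02)&(Q[...,1]>.005)&((Q[...,0]<.06)|(Q[...,1]>.02));P=Q[f]
A=np.c_[P[:,:2],np.ones(len(P))];c=np.linalg.lstsq(A,P[:,2],rcond=None)[0];r=P[:,2]-A@c
k=abs(r)<.003;c=np.linalg.lstsq(A[k],P[k,2],rcond=None)[0]
print('tray top slope x,y',c[:2],'z at grip',c[2]+T[2],'underside',c[2]+T[2]-.006,k.sum(),'underside at mid',c[2]+c[0]*.05+T[2]-.006)
b=m&(Q[...,2]-(Q[...,0]*c[0]+Q[...,1]*c[1]+c[2])>.012)&(Q[...,0]>.05);B=Q[b]
sp=np.linalg.lstsq(np.c_[2*B,np.ones(len(B))],(B**2).sum(1),rcond=None)[0]
print('ball tool-rel',sp[:3],'world',T+np.array([[cy,-sy,0],[sy,cy,0],[0,0,1]])@sp[:3],'r',np.sqrt(sp[3]+sp[:3]@sp[:3]))
v,u=np.nonzero(b);print('ball px',u.mean(),v.mean())
cv2.imwrite('pics/m6.png',np.hstack([cv2.resize(x['image'][a:a+180,l:l+260,::-1],(400,277)) for x,a,l in((e,130,260),(g,90,80))]))
cv2.imwrite('pics/m6.png',np.vstack([cv2.imread('pics/m6.png'),np.hstack([cv2.resize(d['image'][...,::-1],(400,300)),np.zeros((300,400,3),'uint8')])]))
```

```text
18.475 [ 0.53701717 -0.18502213  0.1460304 ] [ 3.14153090e+00 -7.84479492e-05 -5.99849240e-02] [ 0.57433603 -0.60148086 -1.84722272] [-0.01996083  0.01842819 -0.00860938] 0.12569264704598856
tray top slope x,y [ 0.00068602 -0.01065356] z at grip 0.11344712522043715 underside 0.10744712522043715 8591 underside at mid 0.10748142620032927
ball tool-rel [ 0.08454516  0.00050996 -0.02258578] world [ 0.62144077 -0.18958275  0.12344462] r 0.01215159804560116
ball px 440.04817518248177 252.05255474452554
```

View pics/m6.png

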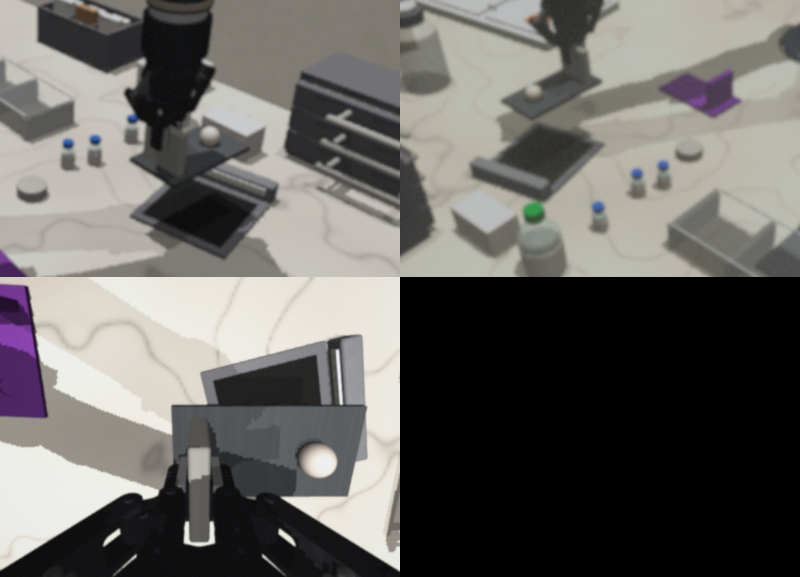

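The tray is level (slope ≤0.011) over the pad, with the ball in its pocket at (317,460). I'll do one cross-check of the pad centre from the wrist view's visible +y corners at composite (201,374) and (326,343).

Run:
```python
from h import *
D=np.load('pics/w6.npz');g=cv2.cvtColor(D['image'],cv2.COLOR_RGB2GRAY)
c=cv2.cornerSubPix(g,np.float32([[[281,136]],[[456,92]]]),(4,4),(-1,-1),(3,40,.01))[:,0]
A,B=[ray(D,*q,.006)[:2] for q in c];e=(B-A)/np.linalg.norm(B-A)
print(c,A,B,np.linalg.norm(B-A),np.arctan2(e[1],e[0]))
for y in(np.arctan2(e[1],e[0]),.19):
  x=np.array([np.cos(y),np.sin(y)]);print('ctr',A+.07*x+.07*np.array([x[1],-x[0]]))
```

```text
[[279.77426  133.23544 ]
 [458.11075   89.224174]] [ 0.54108755 -0.13423505] [ 0.68044658 -0.10933506] 0.14156605942007586 0.17680926531528882
ctr [ 0.6223085  -0.19083148]
ctr [ 0.62304796 -0.18975522]
```

The wrist view puts the pad centre at (0.6225, -0.190) and the ball at (0.6214, -0.1896), about 1 mm apart. Handing in.

Run:
```python
from h import *
robot.sleep(.3);s=robot.sense();print(s['t'],np.abs(s['joint_velocities']).max(),s['opening']);robot.close_job()
```

```text
18.925 0.0016555253729850967 0.12616836690924332
the job is handed in; nothing more can be done
```

I took the tray with the ball from the robot's right bay by its handle at 80 N and lifted it 5 mm. I then drew it 85 mm straight out from under the hood, carried it over the vials and held it above the pad. I handed the job in at 18.9 s.

**Last checks:**
- **Ball:** it was in its pocket in every picture. At the end it was at (0.621, -0.190), about 1 mm from the pad centre I measured with the wrist camera.
- **Tray:** the underside was at z ≈ 0.107, so about 10.1 cm above the pad. It was level to about 0.01 rad, the arm was still, and the grip was steady.
- **Surroundings:** nothing touched the tray but the gripper. The spare, vials, tin, carton and infusion bottle looked undisturbed where they were in view. I did not check the pot.

**Disagreement:** the scene and side cameras put the pad centre about 15 mm apart. Their mean agreed with the wrist camera to about 1 mm, so I used that.

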